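Repack the sonde drying drawer

ROBOT

A 6-joint arm with a two-finger parallel gripper is mounted at the origin on the work surface. World frame = base frame: x ahead of the robot, y to its left, z up, the work surface at z = 0. Lengths are in mm, angles in rad, forces in N, time in s.
With the tool pointing down it reaches from about 275 to 750 mm from the base axis. Payload 10.2 kg.
Tool frame: the origin (TCP) lies at the centre of the arm's flange, where the gripper is bolted on; the fingertips stand 166 mm ahead of it and the grasp point (between the pads) lies 147 mm ahead of it; z points along the fingers, y is the line along which they close (so a half turn about z gives the same grasp; the last joint's range is limited). The gripper opens to 88 mm and grips with 3 to 60 N. Pads are 18 mm wide; open, the fingers measure 123 mm over their backs; the gripper's body (75 mm by 187 mm) begins 45 mm behind the grasp point.
Start: joints at [0.967, 0.313, 1.498, -0, 1.331, -0.223], TCP at [195.137, 487.395, 404.72] pointing down, gripper open.
Joint ranges: [-2.94, 2.94], [-0.97, 2.17], [0.19, 2.56], [-1.23, 4.37], [0.02, 3.11], [-2.88, 2.88]. Speed limits (rad/s): [2.39, 2.39, 3.01, 3.14, 3.14, 3.14].

INTERFACE

Orientations are given as a 3x3 rotation matrix whose columns are the frame's x, y, z axes.
In Python, from bench import arm, optics, workorder gives the robot as it stands (arm), with the cameras (optics) and the job (workorder).
- The arm moves only by the shell command python3 steer.py 'ROWS' [FORCE]. ROWS is rows parted by semicolons, their numbers by spaces, 1 to 10 of them, each of 7 numbers: dx, dy, dz in mm, then a rotation vector rx, ry, rz in rad, then the finger opening in mm; each row is the pose to reach, as a shift and turn from the pose commanded when the command began, along the tool's axes at that moment; what a row does not reach only later rows make up. A row lasts 1/10 s, in which the tool goes at most 50 mm and 0.15 rad, less where a joint would pass 70% of its speed; a pose out of reach is approached as far as the arm can. The fingers move at their own pace and stop on an object; FORCE is the grip in N (left out, the last holds). Time passes only in rows, so rows that do not move let the fingers close. It prints the time, the measured TCP pose, the force, the opening and the grip force at its end.
- arm.get_obs(): the state, without advancing time (a new reading comes with each control period).
- optics.capture(name): name is "scene" or "top" or "wrist"; returns the picture (400x640x3 uint8, red, green, blue); there is no depth.
- optics.camera_params(name): a dict with "mtx" (3x3 intrinsics, pixels), "rvec" (rotation vector, rad) and "tvec" (3), from world to camera coordinates, as OpenCV has them. Camera axes: x right, y down, z forward; pixel columns grow to the right and rows downward; lengths in mm; the calibration is good to about 2 mm. A picture is of the moment at which its call begins: read the wrist's pose just before it. camera_params takes no time and is no camera call; for the wrist camera it gives the pose at the moment of the call.
- workorder.close_job(): hands the job in; it is judged then, once.
The state is a dict: "time_s": time; "joints": joint angles; "joint_vel": joint speeds; "joint_efforts": joint torques, N m; "ee_pos": TCP position; "orientation": TCP orientation; "force": force on the tool from outside, world axes, zero at the start; "moment": the same for the moment, N m; "width": finger opening in mm; "grip_force": force on a finger pad.
Only numpy, scipy, OpenCV 4.12 (cv2) and the standard library are available. Lean on these libraries where they do the work, as an engineer would, in place of code of your own. Each camera call takes 0.05 s, during which the arm holds its last target. There are 200 camera calls.

TASK

Fold the dust flap up past upright, clear of the open drawer, take the spent drying canister out and stand it in the small steel tray, and set every sonde part lying on the bench (aluminium frame, green lid, stud-topped rubber feet, whichever are there) through the opening onto the drawer's floor, each the right way up and none on top of another. Then fold the flap back down to its airing position, half open at 45 degrees above level, and leave it there; do not disturb the bronze bushing, the mug or the screwdriver.

Things in the scene. Friction and masses are not known exactly. Their poses are not given: they have to be found in the camera images.
- cabinet: Low grey steel cabinet fixed on the bench, 250 deep x 280 wide x 110 mm high. Origin at bench level, middle of the foot of its front face; its x axis points into the cabinet, so the open drawer sticks out along -x; y along the front, z up.
- drawer (a joint): How far the drawer is out, m (0 shut, 0.215 fully out). It starts 0.19 to 0.21 out and stays so; it slides with about 18 N of friction. There is no need to move it.
- drawer_floor (a point): Point on the drawer's cork-lined inner floor at the inside of its front panel, mid-width, 18 mm above the bench. Axes as the cabinet's: the floor runs 228 mm along +x and 122 mm to either side in y; the opening is x = 0 to (drawer - 8 mm), the rest lies under the cabinet's top. Side walls stand 54 mm above the floor, the front panel 78 mm, with a 90 mm wide pull sticking out 20 mm.
- flap (a joint): Angle of the dust flap, rad: 0 = level over the drawer, pointing to the cabinet's -x; grows as its free edge rises; 1.57 = upright; stops at 2.15, leaning back over the cabinet. Starts at 0.3 to 0.55. The stiff hinge (0.6 N m friction) holds it wherever it is left; the flap weighs 0.25 kg.
- flap_hinge (a point): Middle of the flap's hinge line, on the cabinet's top front edge, 115 mm above the bench; the hinge line runs along the cabinet's y.
- flap_bar (a point): Middle of the round steel grip bar at the flap's free edge: 12 mm diameter, parallel to the hinge and 165 mm from it, 100 mm clear between the two arms that carry it. The flap's grey sheet-metal plate (250 wide, 5 mm thick) reaches only 120 mm from the hinge, so a finger fits between plate and bar.
- tray: Small square open steel tray fixed on the bench left of the cabinet, 110 x 110 mm outside, rim 22 mm high, walls and floor 4 mm. Origin at the centre of its underside.
- canister: Spent drying canister that starts standing in the drawer: steel cylinder 56 mm diameter, 45 mm high, with a black knob 18 mm diameter from 45 to 77 mm height on its axis; 0.3 kg. Origin at the centre of its underside, z up.
- frame: Aluminium sensor frame, 120 (x) x 50 (y) mm, rails 14 mm high, with an upright plate in the middle to hold it by: 50 long in x, 10 thick in y, up to 54 mm height. 0.16 kg. Origin at the centre of its underside, z up. May be absent.
- lid: Green plastic sonde lid, 110 (x) x 56 (y) x 26 mm, with an upright rib on top to hold it by: 60 long in x, 12 thick in y, up to 60 mm height. 0.12 kg. Origin at the centre of its underside, z up. May be absent.
- foot_a: Black rubber machine foot, 56 mm diameter at the base, 30 mm high, with a steel stud 14 mm diameter upright on its axis up to 64 mm height. 0.18 kg. Origin at the centre of its underside, z up. May be absent.
- foot_b: Second rubber foot, the same as foot_a. May be absent.
- bushing: Bystander: bronze bushing, a ring 60 mm diameter, 45 mm high, standing on the bench. Origin at the centre of its underside. Leave alone.
- mug: Bystander: white mug, 80 mm diameter, 90 mm high. Origin at the centre of its underside. Leave alone.
- driver: Bystander: screwdriver lying on the bench, about 200 mm long. Leave alone.

How it is judged (in metres and radians):
On the way, in this order (a step that is already met when the one before it is completed fails the run):
1. the flap is folded up past upright (value of joint flap above 1.6 rad), for 0.2 s.
2. with the flap still up, the canister stands in the tray and every part stands on the drawer's floor (x of canister in the frame of tray between -0.04 and 0.04 m and y of canister in the frame of tray between -0.04 and 0.04 m and z of canister in the frame of tray below 0.014 m and angle between each of canister, frame, lid, foot_a, foot_b's own z axis and vertical below 0.25 rad and linear speed of each of canister, frame, lid, foot_a, foot_b below 0.03 m/s and x of frame in the frame of drawer_floor between 0 and 0.228 m and y of frame in the frame of drawer_floor between -0.122 and 0.122 m and z of frame in the frame of drawer_floor between -0.01 and 0.012 m and x of lid in the frame of drawer_floor between 0 and 0.228 m and y of lid in the frame of drawer_floor between -0.122 and 0.122 m and z of lid in the frame of drawer_floor between -0.01 and 0.012 m and x of foot_a in the frame of drawer_floor between 0 and 0.228 m and y of foot_a in the frame of drawer_floor between -0.122 and 0.122 m and z of foot_a in the frame of drawer_floor between -0.01 and 0.012 m and x of foot_b in the frame of drawer_floor between 0 and 0.228 m and y of foot_b in the frame of drawer_floor between -0.122 and 0.122 m and z of foot_b in the frame of drawer_floor between -0.01 and 0.012 m and value of joint flap above 1.3 rad), for 0.2 s.
At the end, for the whole second after the job is handed in: The canister stands upright (within 14 degrees) on the tray's floor; every part present rests on the drawer's floor (underside within 12 mm of it), right way up within 14 degrees, inside the drawer's walls; the flap rests at 45 degrees, within 8.6 degrees; all at rest and released (x of canister in the frame of tray between -0.04 and 0.04 m and y of canister in the frame of tray between -0.04 and 0.04 m and z of canister in the frame of tray below 0.014 m and angle between each of canister, frame, lid, foot_a, foot_b's own z axis and vertical below 0.25 rad and linear speed of each of canister, frame, lid, foot_a, foot_b below 0.03 m/s and x of frame in the frame of drawer_floor between 0 and 0.228 m and y of frame in the frame of drawer_floor between -0.122 and 0.122 m and z of frame in the frame of drawer_floor between -0.01 and 0.012 m and x of lid in the frame of drawer_floor between 0 and 0.228 m and y of lid in the frame of drawer_floor between -0.122 and 0.122 m and z of lid in the frame of drawer_floor between -0.01 and 0.012 m and x of foot_a in the frame of drawer_floor between 0 and 0.228 m and y of foot_a in the frame of drawer_floor between -0.122 and 0.122 m and z of foot_a in the frame of drawer_floor between -0.01 and 0.012 m and x of foot_b in the frame of drawer_floor between 0 and 0.228 m and y of foot_b in the frame of drawer_floor between -0.122 and 0.122 m and z of foot_b in the frame of drawer_floor between -0.01 and 0.012 m and value of joint flap between 0.635 and 0.935 rad and velocity of joint flap below 0.05 rad/s); the robot touches nothing.
It fails at once if the bushing is shifted by more than 3 cm (distance of bushing from where it was at the start of the episode above 0.03 m).
It fails at once if the mug is shifted by more than 3 cm (distance of mug from where it was at the start of the episode above 0.03 m).
It fails at once if the screwdriver is shifted by more than 3 cm (distance of driver from where it was at the start of the episode above 0.03 m).
Of frame, lid, foot_a, foot_b only 3 to 4 are there at a start; the rules pass over those that are not, and their reading is None.
At some moment in a run one of frame, lid, foot_a, foot_b may be knocked a few centimetres aside while the robot is not near it.
It also fails if it takes over 208 s, if anything falls off the work surface, if the arm or the gripper's body presses on something with over 40 N, if the wrist force passes 120 N, or if a joint passes its speed limit or range.

## Working session

There is one attempt and no reset: what is moved stays moved. The work goes in short steps, Python scripts to look and compute and a shell command to move; the robot and the scene stay as the last step left them, time stands still between calls to the robot, and variables do not carry over. Pictures are saved under pics/ and viewed, at most 14 in all, crops included, and the job is handed in when it is done.

```bash
ls; mkdir -p pics; python3 - <<'E'
from bench import arm, optics, workorder
import cv2,numpy as np
o=arm.get_obs();print(o)
for n in("top","scene"):
    cv2.imwrite(f"pics/{n}0.png",optics.capture(n)[:,:,::-1]);p=optics.camera_params(n);print(n,p)
E
```

```text
bench.py
pics
steer.py
{'time_s': 0.0, 'joints': array([ 9.66627162e-01,  3.13423798e-01,  1.49841459e+00,  7.12457209e-06,
        1.33102219e+00, -2.23359210e-01]), 'joint_vel': array([-0.00168619, -0.00083216,  0.00103242, -0.00111787,  0.00194036,
       -0.00012726]), 'joint_efforts': array([-2.45375277e-04, -4.02205610e+01, -2.52262473e+01,  6.93758251e-02,
        3.52961454e-02, -8.37244966e-05]), 'ee_pos': array([195.09553818, 487.36078666, 404.18281835]), 'orientation': array([[-9.28363167e-01,  3.71673651e-01, -7.25975442e-04],
       [ 3.71674249e-01,  9.28362630e-01, -1.03953663e-03],
       [ 2.87600096e-04, -1.23489389e-03, -9.99999196e-01]]), 'force': array([-0.12094313,  0.16276425,  0.35310884]), 'moment': array([ 0.02360612,  0.04573645, -0.004422  ]), 'grip_force': 0.0, 'width': 88.01876083784737}
top {'mtx': array([[362.80064779,   0.        , 317.97860895],
       [  0.        , 362.80064779, 197.32192578],
       [  0.        ,   0.        ,   1.        ]]), 'rvec': array([ 2.04431653, -2.18362607,  0.23464736]), 'tvec': array([ 43.7450699 , 499.63759454, 897.91740401])}
scene {'mtx': array([[366.69615869,   0.        , 320.4789599 ],
       [  0.        , 366.69615869, 196.98806566],
       [  0.        ,   0.        ,   1.        ]]), 'rvec': array([ 2.15811091,  1.35697426, -0.4688692 ]), 'tvec': array([-231.91260985, -294.16325108, 1505.64893417])}
```

View pics/top0.png

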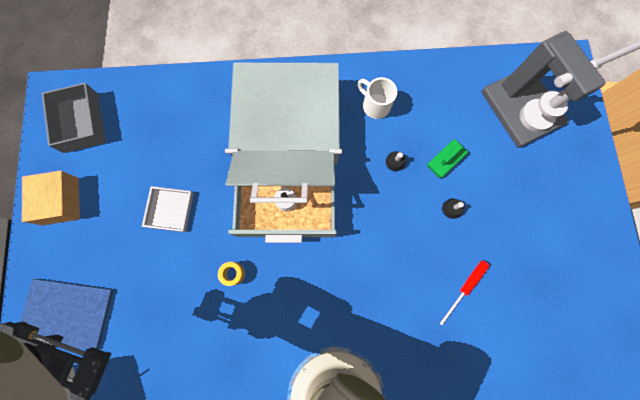

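View pics/scene0.png

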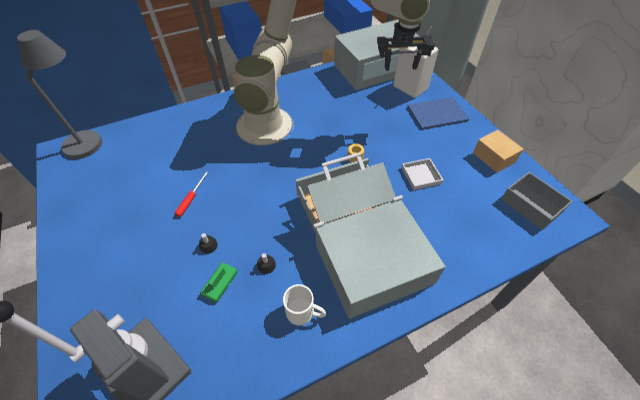

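The top view shows the cabinet at (285,108) and the flap bar at about (277,187). The canister knob is at (287,196), the tray at (168,209) and the bushing at (231,273). The feet are at (397,160) and (455,207), the lid at (448,159), the mug at (379,97) and the driver at (466,292). There is no frame. I'll crop for precise pixels.

```bash
cat > h.py <<'E'
import numpy as np,cv2
from bench import arm, optics, workorder
def ray(n,u,v,P=None):
    p=P or optics.camera_params(n);R=cv2.Rodrigues(np.array(p["rvec"]))[0];t=np.array(p["tvec"]).ravel()
    d=R.T@np.linalg.inv(p["mtx"])@np.array([u,v,1.]);return -R.T@t,d
def pix(n,u,v,z,P=None):
    c,d=ray(n,u,v,P);return c+d*(z-c[2])/d[2]
def proj(n,X,P=None):
    p=P or optics.camera_params(n);return cv2.projectPoints(np.array(X,float).reshape(-1,3),np.array(p["rvec"]),np.array(p["tvec"]),np.array(p["mtx"]),None)[0].reshape(-1,2)
E
python3 - <<'E'
import cv2
i=cv2.imread("pics/top0.png")
cv2.imwrite("pics/c1.png",cv2.resize(i[50:250,130:350],None,fx=3.6,fy=3,interpolation=1)[:, :800])
cv2.imwrite("pics/c1.png",cv2.resize(i[55:245,135:345],None,fx=3,fy=3,interpolation=cv2.INTER_CUBIC))
cv2.imwrite("pics/c2.png",cv2.resize(i[130:230,370:490],None,fx=5,fy=5,interpolation=cv2.INTER_CUBIC))
E
```

```text
(no output)
```

View pics/c1.png

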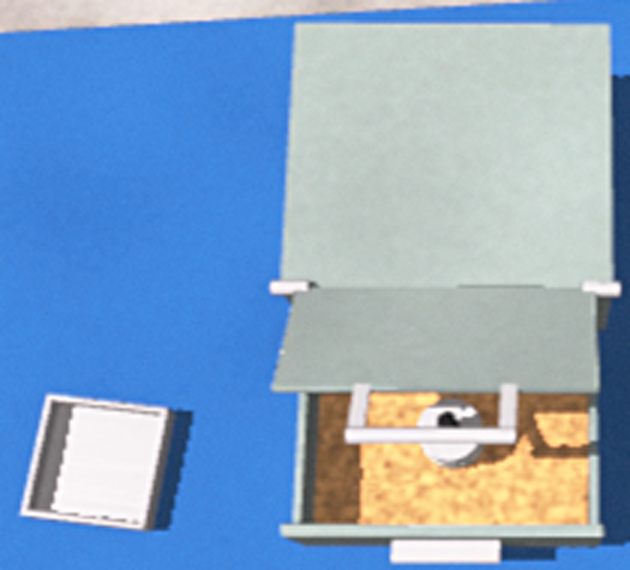

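View pics/c2.png

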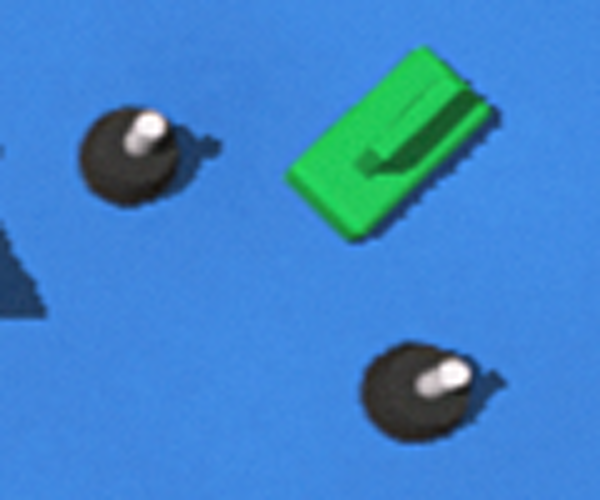

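The crops give these corners:
- **c1:** cabinet top corners (295,24), (611,25), (613,288) and (281,288); bar ends (345,437) and (517,436); tray rim corners clear.
- **c2:** stud tops (150,125) and (455,372); lid at (392,142), running diagonally.

```bash
python3 - <<'E'
from h import *
np.set_printoptions(precision=1,suppress=True)
A=lambda x,y,z:pix("top",135+x/3,55+y/3,z)
B=lambda x,y,z:pix("top",370+x/5,130+y/5,z)
print("cab",*[A(*q,110) for q in[(295,24),(611,25),(613,288),(281,288)]])
print("hinge",A(290,288,115),A(601,289,115))
print("front panel top",A(282,530,96),A(602,528,96), "pull",A(391,550,60),A(500,551,60))
t=[A(*q,22) for q in[(47,395),(172,408),(150,529),(21,515)]];print("tray",*t,np.mean(t,0))
print("can knob",A(447,425,77),"can top",A(451,432,45+18))
print("feet",B(150,125,64),B(455,372,64),"base",B(130,157,15),B(414,392,15))
l=[B(*q,26) for q in[(422,45),(497,108),(355,240),(287,177)]];print("lid",*l,np.mean(l,0))
print("rib top ends",B(478,95,60),B(367,160,60))
h=(A(290,288,115)+A(601,289,115))/2
for z in(160,170,180,190,200):
  b=[A(345,437,z),A(517,436,z)];print(z,b[0],b[1],np.linalg.norm(b[0]-b[1]),np.hypot(h[0]-(b[0]+b[1])[0]/2,z-115))
print("bush",pix("top",231,273,45),"mug",pix("top",379,97,90),"drv",pix("top",488,263,10),pix("top",442,323,10))
p=optics.camera_params("wrist");R=cv2.Rodrigues(p["rvec"])[0];print("wristcam",-R.T@p["tvec"],R,p["mtx"])
E
cat >> h.py <<'E'
YAW=-0.066; H=np.array([613.,90.])           # cabinet yaw, hinge mid
def cab(lx,ly): c,s=np.cos(YAW),np.sin(YAW); return H+np.array([c*lx-s*ly,s*lx+c*ly])
def plan(pts,ahead=166):
    """pts: (x,y,z of point `ahead` along tool, world yaw of tool x-y pair: angle of tool y minus pi/2). Prints rows from now."""
    o=arm.get_obs();R=np.array(o["orientation"]);p=np.array(o["ee_pos"]);last=np.zeros(3);lr=0
    ty=np.arctan2(R[1,1],R[0,1])
    print("t %.1f tip"%o["time_s"],np.round(p+R[:,2]*ahead,0),"yaw %.3f"%(ty-np.pi/2),"w %.0f j6 %.2f F"%(o["width"],o["joints"][5]),np.round(o["force"],1))
    for x,y,z,w in pts:
        d=R.T@(np.array([x,y,z+ahead])-p); a=-((w+np.pi/2-ty+np.pi/2)%np.pi-np.pi/2)  # vertical tool
        tilt=np.cross(R[:,2],[0,0,-1]); r=R.T@tilt+np.array([0,0,a])
        n=max(np.linalg.norm(d-last)/50,abs(a-lr)/.15);last,lr=d,a
        print(np.round(d).astype(int),np.round(r,3),"rows %.1f"%n)
E
python3 - <<'E'
from h import *
L=[(*cab(-185,0),235,YAW),(*cab(-185,0),183,YAW)]
for t in(.55,.8,1.05,1.3,1.55,1.8,2.0): L.append((*cab(-165*np.cos(t)-15,0),115+165*np.sin(t)-14,YAW))
plan(L)
E
```

```text
t 0.1 tip [195. 487. 238.] yaw -0.381 w 88 j6 -0.22 F [0.2 0.4 0.4]
[-360 -271    3] [-0.001 -0.    -0.315] rows 9.0
[-360 -271   55] [-0.001 -0.    -0.315] rows 1.0
[-388 -262   51] [-0.001 -0.    -0.315] rows 0.6
[-412 -254   19] [-0.001 -0.    -0.315] rows 0.8
[-443 -244   -6] [-0.001 -0.    -0.315] rows 0.8
[-479 -232  -22] [-0.001 -0.    -0.315] rows 0.8
[-518 -219  -28] [-0.001 -0.    -0.315] rows 0.8
[-557 -207  -23] [-0.001 -0.    -0.315] rows 0.8
[-587 -197  -13] [-0.001 -0.    -0.315] rows 0.7
```

```bash
python3 steer.py '-120 -90 2 0 0 -0.1 0;-360 -271 3 0 0 -0.315 0;-360 -271 3 0 0 -0.315 0;-360 -271 3 0 0 -0.315 0;-360 -271 3 0 0 -0.315 0;-360 -271 3 0 0 -0.315 0;-360 -271 3 0 0 -0.315 0;-360 -271 3 0 0 -0.315 0;-360 -271 3 0 0 -0.315 0;-360 -271 3 0 0 -0.315 0' 20; python3 - <<'E'
from h import *
L=[(*cab(-185,0),183,YAW)]
for t in(.5,.65,.8,1.05,1.3,1.55,1.8,2.0): L.append((*cab(-165*np.cos(t)-15,0),115+165*np.sin(t)-14,YAW))
plan(L)
cv2.imwrite("pics/w1.png",optics.capture("wrist")[:,:,::-1])
E
```

```text
time_s: 1.1
ee_pos: [430.4, 98.4, 401.3]
orientation: [[-0.997, 0.071, -0.0], [0.071, 0.997, -0.001], [0.0, -0.001, -1.0]]
force: [-0.0, 0.2, 0.0]
width: 10.4
grip_force: 0.0
t 1.1 tip [430.  98. 235.] yaw -0.071 w 10 j6 -1.54 F [-0.   0.2  0. ]
[ 2  4 52] [-0.001 -0.    -0.005] rows 1.1
[-23   4  55] [-0.001 -0.    -0.005] rows 0.5
[-36   4  34] [-0.001 -0.    -0.005] rows 0.5
[-53   4  16] [-0.001 -0.    -0.005] rows 0.5
[-86   4  -9] [-0.001 -0.    -0.005] rows 0.8
[-124    4  -25] [-0.001 -0.    -0.005] rows 0.8
[-164    4  -31] [-0.001 -0.    -0.005] rows 0.8
[-205    5  -26] [-0.001 -0.    -0.005] rows 0.8
[-236    5  -16] [-0.001 -0.    -0.005] rows 0.7
```

View pics/w1.png

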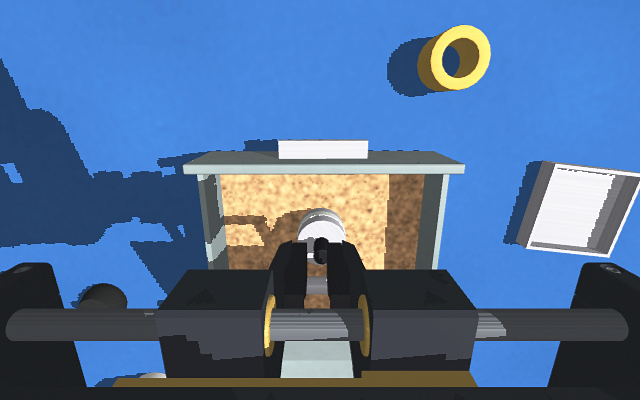

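The wrist view shows the fingers in front of the bar, the canister at (320,235), and clear space below. I'll push the flap up.

```bash
python3 steer.py '2 4 52 0 0 0 0;2 4 52 0 0 0 0;-12 4 54 0 0 0 0;-23 4 52 0 0 0 0;-30 4 42 0 0 0 0;-36 4 34 0 0 0 0;-45 4 25 0 0 0 0;-53 4 16 0 0 0 0;-70 4 2 0 0 0 0;-86 4 -9 0 0 0 0' && python3 steer.py '-19 0 -9 0 0 0 0;-38 0 -16 0 0 0 0;-58 0 -20 0 0 0 0;-78 0 -22 0 0 0 0;-98 0 -20 0 0 0 0;-119 0 -17 0 0 0 0;-135 0 -12 0 0 0 0;-150 0 -7 0 0 0 0;-150 0 -7 0 0 0 0'; python3 - <<'E'
from h import *
cv2.imwrite("pics/s2.png",optics.capture("scene")[60:300,220:500,::-1])
E
```

```text
time_s: 2.15
ee_pos: [513.6, 101.6, 414.2]
orientation: [[-0.998, 0.064, -0.002], [0.064, 0.998, -0.0], [0.002, -0.0, -1.0]]
force: [-9.5, 0.4, 8.4]
width: 0.4
grip_force: 5.4
time_s: 3.05
ee_pos: [664.9, 91.3, 417.8]
orientation: [[-0.998, 0.065, -0.001], [0.065, 0.998, 0.0], [0.001, 0.0, -1.0]]
force: [-1.0, 0.3, 1.0]
width: 0.4
grip_force: 0.0
```

View pics/s2.png

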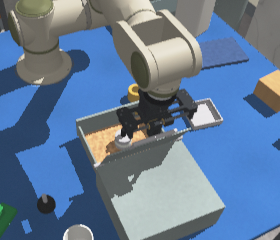

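The scene crop does not show the flap clearly because the arm hides it. I'll back off and look with the wrist camera.

```bash
python3 steer.py '120 0 -30 0 0 0 60;220 0 -10 0 0 0 60;220 0 -10 0 0 0 60;220 0 -10 0 0 0 60;220 0 -10 0 0 0 60' 25; python3 - <<'E'
from h import *
plan([])
w=optics.capture("wrist");t=optics.capture("top")
cv2.imwrite("pics/w3.png",np.vstack([w[:,:,::-1],cv2.resize(t[40:260,130:500,::-1],(640,380))])[:, :][:780])
cv2.imwrite("pics/w3.png",cv2.resize(cv2.imread("pics/w3.png"),None,fx=.76,fy=.76))
import pickle;pickle.dump(optics.camera_params("wrist"),open("w3.pkl","wb"))
E
```

```text
time_s: 3.6
ee_pos: [440.5, 105.9, 428.9]
orientation: [[-0.998, 0.064, 0.001], [0.064, 0.998, 0.0], [-0.001, 0.0, -1.0]]
force: [0.1, -0.3, 0.6]
width: 38.6
grip_force: 0.0
t 3.6 tip [441. 106. 263.] yaw -0.064 w 39 j6 -1.53 F [ 0.1 -0.3  0.6]
```

View pics/w3.png

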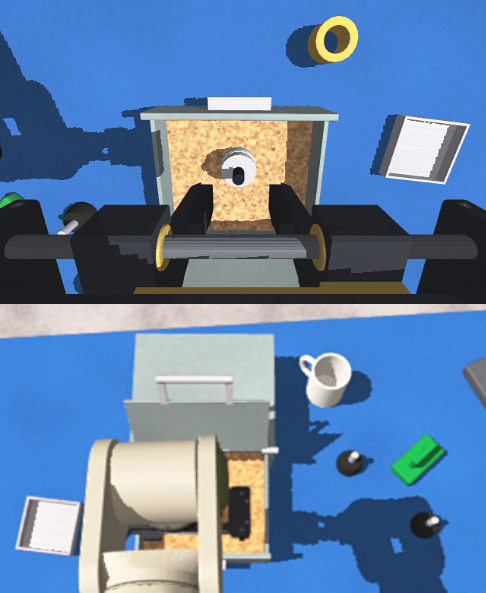

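The wrist view shows the canister disc centred at about (313,220) px with the drawer open. The top view shows the flap leaning back over the cabinet, and the parts have not moved.

```bash
python3 - <<'E'
from h import *
import pickle;P=pickle.load(open("w3.pkl","rb"));np.set_printoptions(precision=1,suppress=True)
print(pix("wrist",313,220,63,P), pix("top",135+447/3,55+425/3,95),pix("top",135+451/3,55+432/3,63))
for c in((500,98),(505,98)):
  print(proj("wrist",[[*c,95],[*c,63],[*c,18]],P),proj("top",[[*c,95],[*c,63]]))
w=cv2.cvtColor(cv2.imread("pics/w3.png"),cv2.COLOR_BGR2GRAY)
ys,xs=np.where(w[160:190,222:254]<45);print("knob dark",(xs.min()+222)/.76,(xs.max()+222)/.76,(ys.min()+160)/.76,(ys.max()+160)/.76)
E
```

```text
[499.7  98.2  63. ] [499.7  96.2  95. ] [500.3  95.5  63. ]
[[312.6 231. ]
 [312.9 220.2]
 [313.3 207.7]] [[283.3 196.6]
 [284.4 199.2]]
[[312.9 235.2]
 [313.2 224.1]
 [313.5 211.2]] [[283.2 194.6]
 [284.3 197.3]]
knob dark 306.57894736842104 319.7368421052632 219.73684210526315 240.78947368421052
```

```bash
python3 - <<'E'
from h import *
plan([(500.5,97,150,YAW),(500.5,97,85,YAW),(500.5,97,200,YAW),(503,415,200,YAW),(503,415,74,YAW)],147)
E
```

```text
t 3.7 tip [442. 106. 282.] yaw -0.064 w 47 j6 -1.53 F [ 0.5 -0.7 -0.1]
[-59  -5 133] [0.    0.002 0.002] rows 2.9
[-59  -5 198] [0.    0.002 0.002] rows 1.3
[-59  -5  83] [0.    0.002 0.002] rows 2.3
[-41 312  83] [0.    0.002 0.002] rows 6.4
[-41 312 209] [0.    0.002 0.002] rows 2.5
```

```bash
python3 steer.py '-59 -5 40 0 0 0 60;-59 -5 80 0 0 0 60;-59 -5 120 0 0 0 60;-59 -5 160 0 0 0 60;-59 -5 185 0 0 0 60;-59 -5 197 0 0 0 60;-59 -5 197 0 0 0 60;-59 -5 197 0 0 0 0;-59 -5 197 0 0 0 0;-59 -5 197 0 0 0 0' 30; python3 steer.py '0 0 0 0 0 0 0;0 0 0 0 0 0 0;0 0 -15 0 0 0 0;0 0 -40 0 0 0 0;0 0 -80 0 0 0 0;0 0 -115 0 0 0 0;0 0 -115 0 0 0 0'; python3 - <<'E'
from h import *
plan([(503,415,200,YAW),(503,415,74,YAW)],147)
E
```

```text
time_s: 4.7
ee_pos: [503.7, 96.1, 231.9]
orientation: [[-0.998, 0.066, 0.002], [0.066, 0.998, -0.0], [-0.002, 0.0, -1.0]]
force: [0.3, 0.4, 0.6]
width: 37.9
grip_force: 0.0
time_s: 5.4
ee_pos: [503.8, 96.2, 349.8]
orientation: [[-0.998, 0.066, 0.008], [0.066, 0.998, -0.0], [-0.008, 0.0, -1.0]]
force: [0.6, 0.2, -3.2]
width: 17.0
grip_force: 29.9
t 5.4 tip [505.  96. 203.] yaw -0.066 w 17 j6 -1.55 F [ 0.6  0.2 -3.2]
[ 22 318   3] [0.    0.008 0.   ] rows 6.4
[ 23 318 129] [0.    0.008 0.   ] rows 2.5
```

```bash
python3 steer.py '2 30 0 0 0 0 0;4 70 0 0 0 0 0;7 115 0 0 0 0 0;12 160 0 0 0 0 0;15 205 0 0 0 0 0;18 250 0 0 0 0 0;21 290 0 0 0 0 0;23 318 2 0 0 0 0;23 318 3 0 0 0 0;23 318 3 0 0 0 0'; python3 - <<'E'
from h import *
plan([(503,415,73,YAW)],147)
E
```

```text
time_s: 6.4
ee_pos: [501.1, 415.0, 340.7]
orientation: [[-0.998, 0.065, -0.003], [0.065, 0.998, -0.002], [0.002, -0.002, -1.0]]
force: [-0.3, -0.1, -3.8]
width: 17.0
grip_force: 29.9
t 6.4 tip [501. 415. 194.] yaw -0.065 w 17 j6 -0.99 F [-0.3 -0.1 -3.8]
[ -2   0 121] [-0.002 -0.002  0.001] rows 2.4
```

```bash
python3 steer.py '-2 0 40 0 0 0 0;-2 0 80 0 0 0 0;-2 0 105 0 0 0 0;-2 0 116 0 0 0 0;-2 0 121 0 0 0 0;-2 0 122 0 0 0 0;-2 0 122 0 0 0 0;-2 0 122 0 0 0 40;-2 0 122 0 0 0 40;-2 0 122 0 0 0 40' ; python3 steer.py '0 0 0 0 0 0 40;0 0 -10 0 0 0 40;0 0 -50 0 0 0 40;0 0 -100 0 0 0 40;0 0 -150 0 0 0 40;0 0 -150 0 0 0 40'; python3 - <<'E'
from h import *
plan([],147)
t=optics.capture("top");w=optics.capture("wrist")
cv2.imwrite("pics/t4.png",np.hstack([cv2.resize(w[:,:,::-1],(400,250)),cv2.resize(t[130:230,340:500,::-1],(400,250))]))
cv2.imwrite("pics/t4full.png",t[:,:,::-1])
E
```

```text
time_s: 7.4
ee_pos: [503.5, 414.8, 221.3]
orientation: [[-0.998, 0.066, 0.001], [0.066, 0.998, 0.001], [-0.001, 0.001, -1.0]]
force: [-0.5, -0.7, -0.6]
width: 38.6
grip_force: 0.0
time_s: 8.0
ee_pos: [503.3, 414.9, 379.4]
orientation: [[-0.998, 0.065, 0.012], [0.066, 0.998, 0.007], [-0.012, 0.008, -1.0]]
force: [0.8, 0.1, 0.7]
width: 40.1
grip_force: 0.0
t 8.0 tip [505. 416. 232.] yaw -0.066 w 40 j6 -1.00 F [0.8 0.1 0.7]
```

View pics/t4.png

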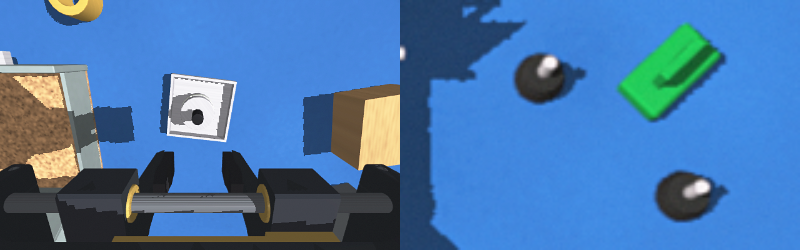

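The canister stands centred in the tray, and the parts have not moved. Next I'll go to the lid.

```bash
python3 - <<'E'
from h import *
plan([(460,60,235,-.4),(592,-357,235,-.89)],147)
E
```

```text
t 8.1 tip [504. 415. 225.] yaw -0.066 w 40 j6 -1.00 F [ 0.5 -0.7 -1.1]
[  20 -357  -10] [0.001 0.002 0.334] rows 7.1
[-139 -764  -11] [0.001 0.002 0.824] rows 8.7
```

```bash
python3 steer.py '20 -357 -10 0 0 0.334 60;20 -357 -10 0 0 0.334 60;20 -357 -10 0 0 0.334 60;20 -357 -10 0 0 0.334 60;20 -357 -10 0 0 0.334 60;20 -357 -10 0 0 0.334 60;20 -357 -10 0 0 0.334 60;-13 -440 -10 0 0 0.45 60;-34 -490 -10 0 0 0.5 60;-55 -540 -10 0 0 0.6 60' 30; python3 - <<'E'
from h import *
plan([(592,-357,235,-.89)],147)
E
```

```text
time_s: 9.1
ee_pos: [505.4, -77.7, 379.7]
orientation: [[-0.784, 0.62, -0.002], [0.62, 0.784, 0.001], [0.002, -0.001, -1.0]]
force: [0.6, 1.0, -0.3]
width: 59.8
grip_force: 0.0
t 9.1 tip [505. -78. 233.] yaw -0.669 w 60 j6 -1.28 F [ 0.6  1.  -0.3]
[-241 -165   -3] [-0.001 -0.002  0.221] rows 5.8
```

```bash
python3 steer.py '-240 -165 -3 0 0 0.221 60;-240 -165 -3 0 0 0.221 60;-240 -165 -3 0 0 0.221 60;-240 -165 -3 0 0 0.221 60;-240 -165 -3 0 0 0.221 60;-240 -165 -3 0 0 0.221 60;-240 -165 -3 0 0 0.221 60;-240 -165 -3 0 0 0.221 60'; python3 - <<'E'
from h import *
import pickle
plan([],147)
pickle.dump(optics.camera_params("wrist"),open("w5.pkl","wb"))
cv2.imwrite("pics/w5.png",optics.capture("wrist")[:,:,::-1])
E
```

```text
time_s: 9.9
ee_pos: [592.3, -354.1, 381.5]
orientation: [[-0.631, 0.776, -0.003], [0.776, 0.631, 0.002], [0.004, -0.0, -1.0]]
force: [1.1, 0.6, 0.6]
width: 59.9
grip_force: 0.0
t 9.9 tip [ 592. -354.  234.] yaw -0.888 w 60 j6 -1.39 F [1.1 0.6 0.6]
```

View pics/w5.png

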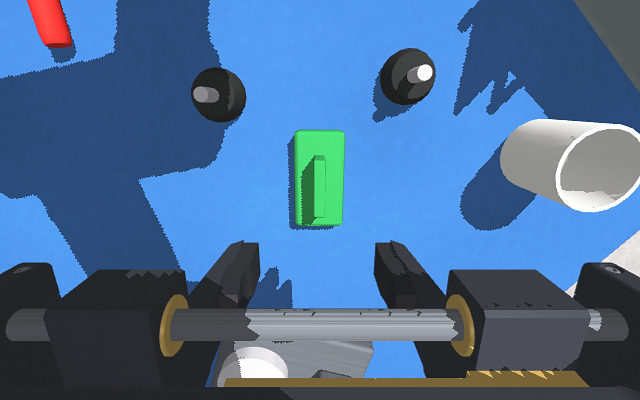

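The wrist view shows the lid aligned, with its top corners at about (297,131) and (343,224) and the rib around (320,155)–(320,218). The feet are at (425,72) and (205,95).

```bash
python3 - <<'E'
from h import *
import pickle;P=pickle.load(open("w5.pkl","rb"));np.set_printoptions(precision=1,suppress=True)
c=np.mean([pix("wrist",*q,26,P) for q in[(297,131),(342,131),(343,224),(295,224)]],0);print("lid",c)
print("axis",pix("wrist",319.5,131,26,P)-pix("wrist",319,224,26,P))
print("rib",pix("wrist",320,156,60,P),pix("wrist",320,217,60,P))
for yaw in(-.89,):
  u=np.array([np.cos(yaw),np.sin(yaw),0])
  for c in((592,-356,0),(588,-357,0)): print(proj("wrist",[np.array(c)+s*u*30+[0,0,60] for s in(-1,1)],P),proj("wrist",[np.array(c)+s*u*55+[0,0,26] for s in(-1,1)],P))
print("feet",pix("wrist",425,72,64,P),pix("wrist",205,95,64,P))
plan([(591,-356,49,-.89)],147)
E
```

```text
lid [ 597.2 -354.9   26. ]
axis [-66.3  81.8   0. ]
rib [ 577.3 -329.9   60. ] [ 617.4 -378.7   60. ]
[[314.8 155.5]
 [314.7 213.7]] [[315.  126.4]
 [314.9 224. ]]
[[311.  153.7]
 [311.1 212.1]] [[311.5 124.6]
 [311.6 222.6]]
feet [ 601.5 -213.1   64. ] [ 461.3 -352.3   64. ]
t 9.9 tip [ 592. -353.  235.] yaw -0.887 w 60 j6 -1.39 F [0.6 0.1 0.2]
[ -2  -3 186] [-0. -0.  0.] rows 3.7
```

```bash
python3 - <<'E'
from h import *
plan([(595,-355,49,-.89)],147)
E
```

```text
t 9.9 tip [ 592. -353.  235.] yaw -0.887 w 60 j6 -1.39 F [0.6 0.1 0.2]
[ -4   1 186] [-0.    -0.003  0.003] rows 3.7
```

```bash
python3 steer.py '-4 1 45 0 0 0 60;-4 1 90 0 0 0 60;-4 1 135 0 0 0 60;-4 1 165 0 0 0 60;-4 1 180 0 0 0 60;-4 1 186 0 0 0 60;-4 1 186 0 0 0 0;-4 1 186 0 0 0 0;-4 1 186 0 0 0 0;-4 1 186 0 0 0 0' 30; python3 steer.py '0 0 0 0 0 0 0;0 0 0 0 0 0 0;0 0 0 0 0 0 0;0 0 -15 0 0 0 0;0 0 -45 0 0 0 0;0 0 -85 0 0 0 0;0 0 -125 0 0 0 0;0 0 -140 0 0 0 0;0 0 -140 0 0 0 0'; python3 - <<'E'
from h import *
plan([(480,-180,189,-.5),(*cab(-105,-75),189,YAW),(*cab(-105,-75),69,YAW)],147)
E
```

```text
time_s: 10.95
ee_pos: [595.7, -356.3, 198.8]
orientation: [[-0.632, 0.775, 0.001], [0.775, 0.632, -0.001], [-0.002, 0.0, -1.0]]
force: [-0.6, -0.7, 0.3]
width: 30.2
grip_force: 0.0
time_s: 11.85
ee_pos: [595.6, -356.1, 341.5]
orientation: [[-0.632, 0.775, 0.004], [0.775, 0.632, -0.004], [-0.006, 0.001, -1.0]]
force: [0.4, 0.3, -1.5]
width: 11.7
grip_force: 30.0
t 11.8 tip [ 596. -357.  194.] yaw -0.887 w 12 j6 -1.39 F [ 0.4  0.3 -1.5]
[210  22   4] [ 0.001  0.006 -0.387] rows 4.2
[351 167   4] [ 0.001  0.006 -0.821] rows 4.1
[352 167 124] [ 0.001  0.006 -0.821] rows 2.4
```

```bash
python3 steer.py '50 5 3 0 0 -0.08 0;95 10 3 0 0 -0.17 0;145 15 3 0 0 -0.26 0;190 20 3 0 0 -0.36 0;225 50 3 0 0 -0.47 0;255 80 3 0 0 -0.58 0;290 110 3 0 0 -0.68 0;325 142 3 0 0 -0.78 0;351 167 4 0 0 -0.821 0;351 167 4 0 0 -0.821 0'; python3 steer.py '0 0 0 0 0 0 0;0 0 0 0 0 0 0'; python3 - <<'E'
from h import *
plan([(*cab(-105,-75),71,YAW)],147)
E
```

```text
time_s: 12.85
ee_pos: [502.7, 24.9, 332.7]
orientation: [[-0.998, 0.06, -0.002], [0.06, 0.998, 0.001], [0.002, 0.001, -1.0]]
force: [-0.1, -1.0, -1.3]
width: 11.8
grip_force: 30.0
time_s: 13.05
ee_pos: [503.2, 20.6, 333.2]
orientation: [[-0.998, 0.067, -0.001], [0.067, 0.998, -0.0], [0.001, -0.0, -1.0]]
force: [-1.0, -0.8, -1.3]
width: 12.0
grip_force: 30.0
t 13.1 tip [503.  21. 186.] yaw -0.067 w 12 j6 -1.70 F [-1.  -0.8 -1.3]
[  0   1 115] [-0.    -0.001 -0.001] rows 2.3
```

```bash
python3 steer.py '0 1 40 0 0 0 0;0 1 75 0 0 0 0;0 1 100 0 0 0 0;0 1 110 0 0 0 0;0 1 114 0 0 0 0;0 1 116 0 0 0 0;0 1 116 0 0 0 0;0 1 116 0 0 0 40;0 1 116 0 0 0 40;0 1 116 0 0 0 40'; python3 steer.py '0 0 0 0 0 0 40;0 0 -15 0 0 0 40;0 0 -60 0 0 0 40;0 0 -110 0 0 0 40;0 0 -150 0 0 0 40;0 0 -150 0 0 0 40'; python3 - <<'E'
from h import *
cv2.imwrite("pics/t6.png",optics.capture("top")[:,:,::-1])
plan([(530,-120,230,-.2),(600,-213.5,230,-.2),(600,-213.5,52,-.2)],147)
E
```

```text
time_s: 14.05
ee_pos: [503.4, 22.4, 218.2]
orientation: [[-0.998, 0.066, 0.001], [0.066, 0.998, -0.0], [-0.001, -0.0, -1.0]]
force: [0.3, -0.9, -0.1]
width: 33.8
grip_force: 0.0
time_s: 14.65
ee_pos: [503.7, 22.5, 372.9]
orientation: [[-0.998, 0.066, 0.01], [0.065, 0.998, -0.002], [-0.01, -0.001, -1.0]]
force: [-0.0, -0.4, -0.3]
width: 39.8
grip_force: 0.0
t 14.7 tip [504.  22. 223.] yaw -0.066 w 40 j6 -1.69 F [-0.3 -0.6 -0.9]
[ -36 -140   -7] [-0.001  0.005  0.134] rows 2.9
[-112 -229   -6] [-0.001  0.005  0.134] rows 2.3
[-111 -229  172] [-0.001  0.005  0.134] rows 3.6
```

```bash
python3 steer.py '-36 -140 -7 0 0 0.134 60;-36 -140 -7 0 0 0.134 60;-36 -140 -7 0 0 0.134 60;-111 -229 -6 0 0 0.134 60;-111 -229 -6 0 0 0.134 60;-111 -229 -6 0 0 0.134 60;-111 -229 -6 0 0 0.134 60'; python3 - <<'E'
from h import *
P=optics.camera_params("wrist");w=optics.capture("wrist");plan([(600,-213.5,53,-.2)],147)
a=cv2.resize(w[:,:,::-1],(480,300)); t=optics.capture("top")[130:255,220:500,::-1]
print("expected foot_a stud top/base px (scaled):",proj("wrist",[[600,-213.5,64],[600,-213.5,0]],P)*.75)
cv2.imwrite("pics/w6.png",np.vstack([a,cv2.resize(t,(480,214))]))
E
```

```text
time_s: 15.4
ee_pos: [599.5, -215.2, 370.8]
orientation: [[-0.98, 0.2, -0.003], [0.2, 0.98, 0.002], [0.003, 0.001, -1.0]]
force: [0.4, 0.3, -0.1]
width: 59.9
grip_force: 0.0
t 15.4 tip [ 599. -213.  225.] yaw -0.201 w 60 j6 -1.90 F [-0.   0.9 -0.7]
[ -1   0 172] [ 0.001 -0.003 -0.001] rows 3.4
expected foot_a stud top/base px (scaled): [[238.33126538 140.94673505]
 [238.13627764 129.87460315]]
```

View pics/w6.png

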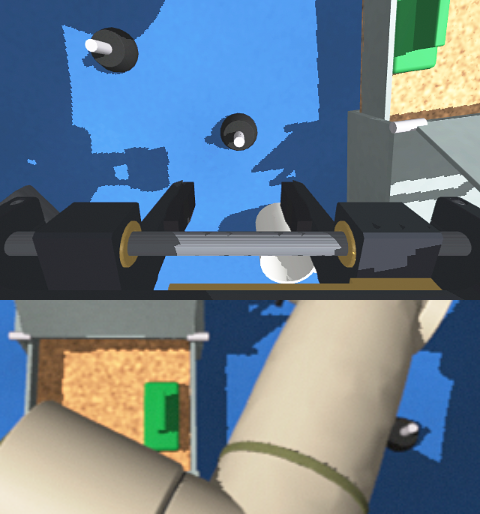

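The foot's stud top is at (239,142) in the scaled picture, exactly where expected, and the lid stands in the drawer. I'll grasp foot A.

```bash
python3 steer.py '-1 0 45 0 0 0 60;-1 0 90 0 0 0 60;-1 0 130 0 0 0 60;-1 0 155 0 0 0 60;-1 0 168 0 0 0 60;-1 0 173 0 0 0 60;-1 0 173 0 0 0 0;-1 0 173 0 0 0 0;-1 0 173 0 0 0 0;-1 0 173 0 0 0 0' 30; python3 steer.py '0 0 0 0 0 0 0;0 0 0 0 0 0 0;0 0 0 0 0 0 0;0 0 -15 0 0 0 0;0 0 -45 0 0 0 0;0 0 -85 0 0 0 0;0 0 -125 0 0 0 0;0 0 -140 0 0 0 0;0 0 -140 0 0 0 0'; python3 - <<'E'
from h import *
plan([(505,-60,192,YAW),(*cab(-105,80),192,YAW),(*cab(-105,80),72,YAW)],147)
E
```

```text
time_s: 16.5
ee_pos: [600.1, -213.6, 201.6]
orientation: [[-0.98, 0.198, 0.001], [0.198, 0.98, -0.001], [-0.001, -0.0, -1.0]]
force: [0.7, 0.0, -1.1]
width: 29.8
grip_force: 0.0
time_s: 17.4
ee_pos: [600.0, -213.5, 344.1]
orientation: [[-0.98, 0.198, 0.005], [0.198, 0.98, -0.003], [-0.005, -0.002, -1.0]]
force: [-0.3, 0.4, -3.4]
width: 12.9
grip_force: 30.0
t 17.4 tip [ 601. -214.  197.] yaw -0.200 w 13 j6 -1.90 F [-0.3  0.4 -3.4]
[124 132   4] [-0.002  0.005 -0.134] rows 3.6
[162 365   4] [-0.002  0.005 -0.134] rows 4.7
[163 366 124] [-0.002  0.005 -0.134] rows 2.4
```

```bash
python3 steer.py '30 32 1 0 0 -0.03 0;62 66 2 0 0 -0.07 0;95 100 3 0 0 -0.1 0;124 132 4 0 0 -0.134 0;132 175 4 0 0 -0.134 0;140 220 4 0 0 -0.134 0;147 265 4 0 0 -0.134 0;154 310 4 0 0 -0.134 0;160 345 4 0 0 -0.134 0;162 365 4 0 0 -0.134 0'; python3 steer.py '0 0 0 0 0 0 0;0 0 0 0 0 0 0'; python3 - <<'E'
from h import *
plan([(*cab(-105,80),73,YAW)],147)
E
```

```text
time_s: 18.4
ee_pos: [512.9, 178.9, 335.6]
orientation: [[-0.998, 0.063, -0.002], [0.063, 0.998, 0.0], [0.002, -0.0, -1.0]]
force: [0.1, -0.3, -1.8]
width: 13.0
grip_force: 30.0
time_s: 18.6
ee_pos: [513.5, 176.1, 335.8]
orientation: [[-0.998, 0.065, -0.002], [0.065, 0.998, -0.001], [0.002, -0.001, -1.0]]
force: [0.3, 0.3, -1.8]
width: 13.2
grip_force: 30.0
t 18.6 tip [513. 176. 189.] yaw -0.065 w 13 j6 -1.39 F [ 0.3  0.3 -1.8]
[  0   1 116] [-0.001 -0.002  0.001] rows 2.3
```

```bash
python3 steer.py '0 1 40 0 0 0 0;0 1 75 0 0 0 0;0 1 100 0 0 0 0;0 1 110 0 0 0 0;0 1 114 0 0 0 0;0 1 116 0 0 0 0;0 1 116 0 0 0 0;0 1 116 0 0 0 40;0 1 116 0 0 0 40;0 1 116 0 0 0 40'; python3 steer.py '0 0 0 0 0 0 40;0 0 -15 0 0 0 40;0 0 -60 0 0 0 40;0 0 -110 0 0 0 40;0 0 -150 0 0 0 40;0 0 -150 0 0 0 40'; python3 - <<'E'
from h import *
cv2.imwrite("pics/t7.png",optics.capture("top")[:,:,::-1])
plan([(480,-120,230,-.3),(458,-354,230,-.6)],147)
E
```

```text
time_s: 19.6
ee_pos: [513.9, 177.3, 221.3]
orientation: [[-0.998, 0.066, 0.001], [0.066, 0.998, 0.0], [-0.001, 0.0, -1.0]]
force: [-0.4, 1.0, 0.4]
width: 34.3
grip_force: 0.0
time_s: 20.2
ee_pos: [514.0, 177.5, 376.3]
orientation: [[-0.998, 0.065, 0.01], [0.065, 0.998, 0.001], [-0.01, 0.002, -1.0]]
force: [0.4, 0.4, 0.1]
width: 40.5
grip_force: 0.0
t 20.2 tip [514. 177. 226.] yaw -0.066 w 40 j6 -1.39 F [ 0.6 -0.3 -0.7]
[  14 -299   -4] [0.001 0.005 0.234] rows 6.0
[  21 -534   -5] [0.001 0.005 0.534] rows 4.7
```

```bash
python3 steer.py '14 -299 -4 0 0 0.234 60;14 -299 -4 0 0 0.234 60;14 -299 -4 0 0 0.234 60;14 -299 -4 0 0 0.234 60;14 -299 -4 0 0 0.234 60;15 -340 -4 0 0 0.3 60;16 -390 -4 0 0 0.37 60;18 -440 -5 0 0 0.44 60;20 -490 -5 0 0 0.5 60;21 -534 -5 0 0 0.534 60'; python3 steer.py '0 0 0 0 0 0 60;0 0 0 0 0 0 60;0 0 0 0 0 0 60'; python3 - <<'E'
from h import *
P=optics.camera_params("wrist");w=optics.capture("wrist");plan([(458.5,-354,230,-.6),(458.5,-354,54,-.6)],147)
a=cv2.resize(w[:,:,::-1],(480,300)); t=optics.capture("top")[130:255,220:500,::-1]
print("expected foot_b stud top/base px (scaled):",proj("wrist",[[458.5,-354,64],[458.5,-354,0]],P)*.75)
cv2.imwrite("pics/w7.png",np.vstack([a,cv2.resize(t,(480,214))]))
import pickle;pickle.dump(P,open("w7.pkl","wb"))
E
```

```text
time_s: 21.25
ee_pos: [460.2, -321.9, 374.0]
orientation: [[-0.824, 0.566, -0.002], [0.566, 0.824, 0.002], [0.002, 0.001, -1.0]]
force: [0.9, 0.9, 0.6]
width: 59.7
grip_force: 0.0
time_s: 21.55
ee_pos: [461.1, -318.9, 374.8]
orientation: [[-0.826, 0.564, -0.001], [0.564, 0.826, 0.001], [0.002, 0.001, -1.0]]
force: [0.7, -0.3, 0.7]
width: 59.9
grip_force: 0.0
t 21.6 tip [ 461. -319.  228.] yaw -0.598 w 60 j6 -1.79 F [-0.8  0.3 -1.3]
[-18 -31  -2] [ 0.    -0.001  0.002] rows 0.7
[-18 -31 174] [ 0.    -0.001  0.002] rows 3.5
expected foot_b stud top/base px (scaled): [[213.57709143 152.72714562]
 [217.51783891 139.89831465]]
```

View pics/w7.png

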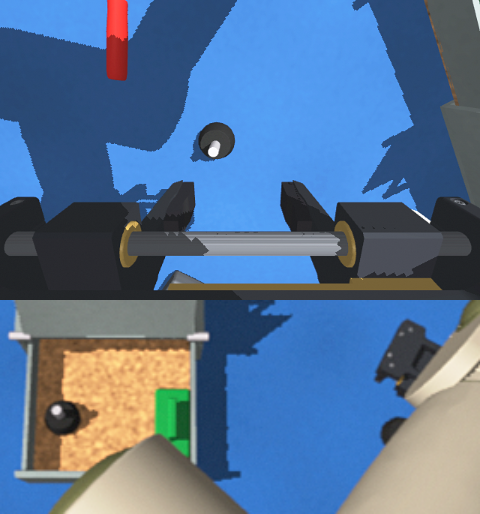

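Foot B's stud is at (214,152), as expected. The lid in the drawer seems to have shifted slightly towards the right wall, so I'll check it later.

```bash
python3 steer.py '-18 -31 30 0 0 0 60;-18 -31 70 0 0 0 60;-18 -31 115 0 0 0 60;-18 -31 150 0 0 0 60;-18 -31 168 0 0 0 60;-18 -31 174 0 0 0 60;-18 -31 174 0 0 0 0;-18 -31 174 0 0 0 0;-18 -31 174 0 0 0 0;-18 -31 174 0 0 0 0' 30; python3 steer.py '0 0 0 0 0 0 0;0 0 0 0 0 0 0;0 0 0 0 0 0 0;0 0 -15 0 0 0 0;0 0 -45 0 0 0 0;0 0 -85 0 0 0 0;0 0 -125 0 0 0 0;0 0 -140 0 0 0 0;0 0 -140 0 0 0 0'; python3 - <<'E'
from h import *
plan([(480,-120,192,-.3),(*cab(-105,5),192,YAW)],147)
E
```

```text
time_s: 22.65
ee_pos: [458.5, -355.7, 202.6]
orientation: [[-0.825, 0.564, 0.001], [0.564, 0.825, -0.001], [-0.002, -0.0, -1.0]]
force: [0.5, 0.1, 0.5]
width: 30.3
grip_force: 0.0
time_s: 23.55
ee_pos: [458.4, -355.5, 344.8]
orientation: [[-0.825, 0.564, 0.003], [0.564, 0.825, -0.004], [-0.005, -0.001, -1.0]]
force: [0.1, -1.0, -2.6]
width: 12.7
grip_force: 30.0
t 23.6 tip [ 459. -356.  198.] yaw -0.600 w 13 j6 -1.83 F [ 0.1 -1.  -2.6]
[115 207   5] [-0.001  0.005 -0.3  ] rows 4.7
[217 406   4] [-0.001  0.005 -0.534] rows 4.5
```

```bash
python3 steer.py '22 40 1 0 0 -0.06 0;45 80 2 0 0 -0.12 0;68 122 3 0 0 -0.18 0;92 165 4 0 0 -0.24 0;115 207 5 0 0 -0.3 0;137 250 4 0 0 -0.36 0;160 294 4 0 0 -0.42 0;180 335 4 0 0 -0.47 0;200 372 4 0 0 -0.51 0;217 406 4 0 0 -0.534 0'; python3 steer.py '0 0 0 0 0 0 0;0 0 0 0 0 0 0'; python3 - <<'E'
from h import *
plan([(*cab(-105,5),74,YAW)],147)
P=optics.camera_params("wrist");cv2.imwrite("pics/w8.png",optics.capture("wrist")[:,:,::-1])
E
```

```text
time_s: 24.55
ee_pos: [507.9, 104.1, 336.6]
orientation: [[-0.998, 0.064, -0.002], [0.064, 0.998, 0.0], [0.002, 0.0, -1.0]]
force: [0.1, 0.4, -1.4]
width: 13.2
grip_force: 30.0
time_s: 24.75
ee_pos: [508.1, 102.4, 336.6]
orientation: [[-0.998, 0.064, -0.002], [0.064, 0.998, -0.0], [0.002, -0.0, -1.0]]
force: [-0.4, 0.5, -1.3]
width: 13.1
grip_force: 30.0
t 24.8 tip [508. 102. 190.] yaw -0.064 w 13 j6 -1.53 F [-0.4  0.5 -1.3]
[ -1   0 116] [-0.    -0.002  0.002] rows 2.3
```

View pics/w8.png

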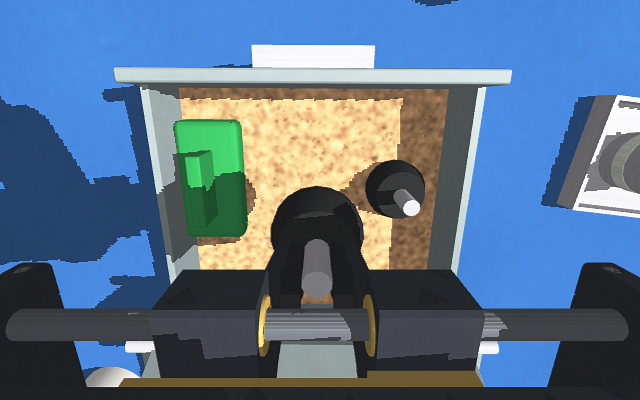

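The lid is flat beside the wall at (212,178), foot A stands at (396,190), and the middle is free for foot B.

```bash
python3 steer.py '-1 0 40 0 0 0 0;-1 0 75 0 0 0 0;-1 0 100 0 0 0 0;-1 0 110 0 0 0 0;-1 0 115 0 0 0 0;-1 0 116 0 0 0 0;-1 0 116 0 0 0 0;-1 0 116 0 0 0 35;-1 0 116 0 0 0 35;-1 0 116 0 0 0 35'; python3 steer.py '0 0 0 0 0 0 35;0 0 -15 0 0 0 35;0 0 -60 0 0 0 35;0 0 -110 0 0 0 35;0 0 -150 0 0 0 35;60 0 -165 0 0 0 35;60 0 -165 0 0 0 0;60 0 -165 0 0 0 0'; python3 - <<'E'
from h import *
plan([],166)
w=optics.capture("wrist")[:,:,::-1];s=optics.capture("scene")[:,:,::-1];t=optics.capture("top")[:,:,::-1]
cv2.imwrite("pics/w9.png",np.hstack([cv2.resize(w,(400,250)),cv2.resize(t[40:260,130:482],(400,250))]))
E
```

```text
time_s: 25.8
ee_pos: [509.5, 102.0, 222.1]
orientation: [[-0.998, 0.066, 0.001], [0.066, 0.998, -0.0], [-0.001, 0.0, -1.0]]
force: [-0.5, -1.7, 0.7]
width: 33.7
grip_force: 0.0
time_s: 26.6
ee_pos: [448.5, 106.1, 387.2]
orientation: [[-0.998, 0.065, 0.001], [0.065, 0.998, -0.0], [-0.001, 0.0, -1.0]]
force: [-0.1, 0.5, -0.2]
width: 21.1
grip_force: 0.0
t 26.6 tip [449. 106. 221.] yaw -0.065 w 21 j6 -1.53 F [-0.1  0.5 -0.2]
```

View pics/w9.png

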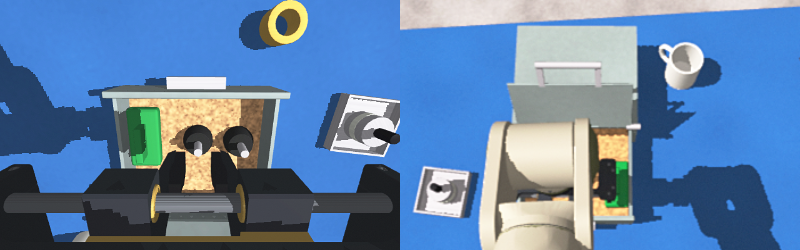

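All parts stand upright in the drawer and the canister is in the tray. For the flap, I'll rise and turn the tool 90° so the fingers straddle the bar.

```bash
python3 steer.py '0 0 -40 0 0 0.15 60;0 0 -80 0 0 0.3 60;0 0 -95 0 0 0.45 60;0 0 -95 0 0 0.6 60;0 0 -95 0 0 0.75 60;0 0 -95 0 0 0.9 60;0 0 -95 0 0 1.05 60;0 0 -95 0 0 1.2 60;0 0 -95 0 0 1.35 60;0 0 -95 0 0 1.5 60'; python3 steer.py '0 0 0 0 0 0.07 50;0 0 0 0 0 0.07 50'; python3 - <<'E'
from h import *
np.set_printoptions(precision=1,suppress=True)
for z in(255,266,280):
  b=[pix("top",130+(x-400)/1.136,40+y/1.136,z) for x,y in((536,65.5),(602,66.5))];m=(b[0]+b[1])/2;d=m[:2]-H;lx=d@[np.cos(YAW),np.sin(YAW)];print(z,m,"lx",lx,"r",np.hypot(lx,z-115),"th",np.arctan2(z-115,-lx))
L=[(*cab(65,0),320,YAW+np.pi/2-.02),(*cab(65,0),253,YAW+np.pi/2-.02)]
plan(L)
E
```

```text
time_s: 27.75
ee_pos: [450.7, 105.7, 480.7]
orientation: [[0.002, 1.0, -0.001], [1.0, -0.002, 0.0], [0.0, -0.001, -1.0]]
force: [-0.6, 0.2, -0.3]
width: 60.1
grip_force: 0.0
time_s: 27.95
ee_pos: [450.5, 105.7, 480.8]
orientation: [[0.066, 0.998, -0.001], [0.998, -0.066, 0.0], [-0.0, -0.001, -1.0]]
force: [-0.6, 0.3, -0.3]
width: 50.1
grip_force: 0.0
255 [684.3  84.9 255. ] lx 71.46913679787515 r 157.18726893305765 th 2.0428037171813225
266 [678.5  84.  266. ] lx 65.77723775117035 r 164.70472065540196 th 1.9816200184177593
280 [671.2  82.9 280. ] lx 58.533002600818854 r 175.07459094188243 th 1.911692465442003
t 27.9 tip [450. 106. 315.] yaw -1.637 w 50 j6 0.04 F [-0.6  0.3 -0.3]
[ -5 228  -6] [-0.  0.  0.] rows 4.6
[ -5 228  61] [-0.  0.  0.] rows 1.3
```

```bash
python3 steer.py '-1 50 -6 0 0 0 50;-2 100 -6 0 0 0 50;-3 150 -6 0 0 0 50;-4 195 -6 0 0 0 50;-5 228 -6 0 0 0 50;-5 228 10 0 0 0 50;-5 228 35 0 0 0 50;-5 228 61 0 0 0 50;-5 228 61 0 0 0 24;-5 228 61 0 0 0 24' 10; python3 steer.py '0 0 0 0 0 0 24;0 0 0 0 0 0 24'; python3 - <<'E'
from h import *
plan([(*cab(-165*np.cos(t)-6,0),103+165*np.sin(t),YAW+np.pi/2-.02) for t in(1.8,1.6,1.4,1.2,1.0,.9,.785)])
E
```

```text
time_s: 28.95
ee_pos: [677.1, 86.0, 420.8]
orientation: [[0.064, 0.998, -0.0], [0.998, -0.064, 0.0], [-0.0, -0.0, -1.0]]
force: [-0.8, -0.6, 0.7]
width: 36.1
grip_force: 0.0
time_s: 29.15
ee_pos: [676.7, 86.1, 422.0]
orientation: [[0.065, 0.998, 0.002], [0.998, -0.065, -0.0], [0.0, 0.002, -1.0]]
force: [-0.4, -0.7, 0.1]
width: 23.9
grip_force: 0.0
t 29.1 tip [677.  86. 256.] yaw -1.635 w 24 j6 0.02 F [-0.4 -0.7  0.1]
[  0 -32  -8] [ 0.002 -0.     0.021] rows 0.7
[  0 -65 -12] [ 0.002 -0.     0.021] rows 0.7
[  0 -98 -10] [ 0.002 -0.     0.021] rows 0.7
[   0 -130   -1] [ 0.002 -0.     0.021] rows 0.7
[   0 -159   14] [ 0.002 -0.     0.021] rows 0.7
[   0 -172   23] [ 0.002 -0.     0.021] rows 0.3
[   0 -187   36] [ 0.002 -0.     0.021] rows 0.4
```

```bash
python3 steer.py '0 -32 -8 0 0 0 24;0 -65 -12 0 0 0 24;0 -98 -10 0 0 0 24;0 -130 -1 0 0 0 24;0 -145 6 0 0 0 24;0 -159 14 0 0 0 24;0 -172 23 0 0 0 24;0 -180 30 0 0 0 24;0 -187 36 0 0 0 24;0 -187 36 0 0 0 24'; python3 steer.py '0 0 0 0 0 0 24;0 3 0 0 0 0 28;0 3 0 0 0 0 28'; python3 - <<'E'
from h import *
plan([])
E
```

```text
time_s: 30.15
ee_pos: [489.7, 98.3, 384.8]
orientation: [[0.065, 0.998, 0.0], [0.998, -0.065, -0.0], [-0.0, 0.0, -1.0]]
force: [-1.0, -0.9, -0.0]
width: 24.1
grip_force: 0.0
time_s: 30.45
ee_pos: [493.6, 98.0, 384.7]
orientation: [[0.065, 0.998, 0.0], [0.998, -0.065, -0.0], [-0.0, 0.0, -1.0]]
force: [0.2, -0.3, 0.0]
width: 27.8
grip_force: 0.0
t 30.4 tip [494.  98. 219.] yaw -1.636 w 28 j6 0.03 F [ 0.2 -0.3  0. ]
```

```bash
python3 steer.py '0 3 -20 0 0 0 40;0 3 -50 0 0 0 40;0 3 -90 0 0 0 40;0 -50 -130 0 0 0 40;0 -100 -140 0 0 0 40;150 -150 -140 0 0 0 40;200 -150 -140 0 0 0 40;240 -150 -140 0 0 0 40;280 -150 -140 0 0 0 40;330 -150 -140 0 0 0 40'; python3 - <<'E'
from h import *
plan([])
t=optics.capture("top")[:,:,::-1];s=optics.capture("scene")[:,:,::-1]
cv2.imwrite("pics/f.png",np.hstack([cv2.resize(t[55:245,135:345],None,fx=2,fy=2),cv2.resize(s[90:280,270:460],None,fx=2,fy=2)]))
E
```

```text
time_s: 31.45
ee_pos: [366.7, 350.7, 524.4]
orientation: [[0.065, 0.998, 0.001], [0.998, -0.065, 0.0], [0.0, 0.001, -1.0]]
force: [1.0, -0.5, 0.8]
width: 39.9
grip_force: 0.0
t 31.4 tip [367. 351. 358.] yaw -1.635 w 40 j6 0.60 F [ 1.  -0.5  0.8]
```

View pics/f.png

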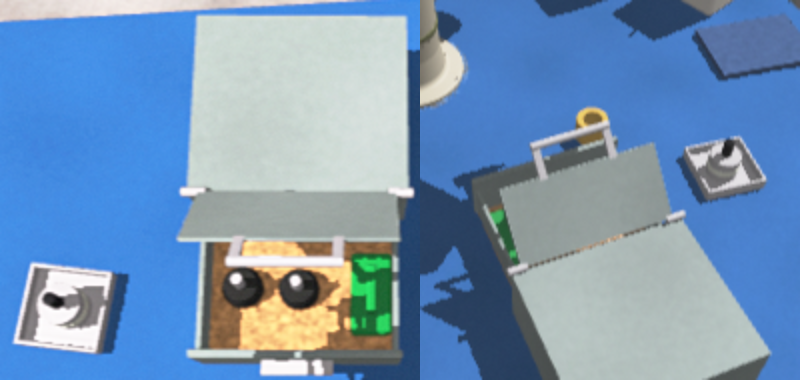

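The top view shows the bar at (227–343,261), with the parts and canister in place. I'll measure the flap angle.

```bash
python3 - <<'E'
from h import *
from scipy.optimize import brentq
def f(z):
  m=np.mean([pix("top",135+x/2,55+y/2,z) for x,y in((226,262),(344,261))],0)[:2]-H;return m@[np.cos(YAW),np.sin(YAW)]
z=brentq(lambda z:np.hypot(f(z),z-115)-165,170,279);print(z,f(z),np.arctan2(z-115,-f(z)))
for t in(.65,.785,.92):print(t,[(proj("top",[*cab(-165*np.cos(t),y),115+165*np.sin(t)])[0]-[135,55])*2 for y in(50,-50)])
E
```

```text
229.61337078333236 -118.69614668422209 0.7679005522108133
0.65 [array([240.62551468, 276.08733084]), array([332.91215207, 276.13794422])]
0.785 [array([238.51657022, 259.21458365]), array([332.39587119, 259.2739477 ])]
0.92 [array([236.75417144, 240.33639796]), array([331.96625084, 240.40554338])]
```

The flap is at 0.77 rad, against a target of 0.785, so I'll hand the job in.

```bash
python3 steer.py '0 0 0 0 0 0 40;0 0 0 0 0 0 40'; python3 -c "
from bench import arm, optics, workorder;print(workorder.close_job())"
```

```text
time_s: 31.75
ee_pos: [367.9, 347.7, 524.1]
orientation: [[0.066, 0.998, 0.0], [0.998, -0.066, -0.0], [-0.0, 0.0, -1.0]]
force: [0.1, 0.4, -0.1]
width: 40.1
grip_force: 0.0
the job is handed in; nothing more can be done
None
```

I handed the job in at about 32 s with the canister standing in the tray, the lid and both feet upright on the drawer floor (no frame on the bench), and the flap measured at about 0.77 rad; the bushing, mug and screwdriver were not touched, and close_job returned no verdict.

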